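# Sort the clean tableware by the window

### The arm

A 6-joint arm with a two-finger parallel gripper is mounted at the origin on the work surface. World frame = base frame: x ahead of the robot, y to its left, z up, the work surface at z = 0. Lengths are in mm, angles in rad, forces in N, time in s.
With the tool pointing down it reaches from about 350 to 850 mm from the base axis. Payload 8.1 kg.
Tool frame: the origin (TCP) lies where the fingers leave the gripper's body, on its centre line; the fingertips stand 84 mm ahead of it and the grasp point (between the pads) lies 65 mm ahead of it; z points along the fingers, y is the direction in which the jaws open and shut (so a half turn about z gives the same grasp; the last joint's range is limited). The gripper opens to 93 mm and grips with 3 to 60 N. Pads are 15 mm wide; open, the fingers measure 128 mm over their backs; the gripper's body (75 mm by 188 mm) begins 65 mm behind the grasp point.
Start: joints at [1.143, 0.13, 1.488, -0, 1.523, -0.085], TCP at [201.654, 565.103, 302.735] pointing down, gripper open.
Joint ranges: [-2.96, 2.96], [-0.89, 2.26], [0.02, 2.5], [-1.34, 4.48], [0, 2.73], [-2.66, 2.66]. Speed limits (rad/s): [2.39, 2.39, 2.79, 3.14, 3.14, 3.14].

### API

Orientations are given as a unit quaternion [x, y, z, w].
In Python, from station import robot, vision, workorder gives the robot as it stands. The module is installed in compiled form; this text tells all that it offers.
- The arm moves only by the tool play_rows, never from a script. Its argument "motion" is a list that holds one entry, the list of rows, each a list of 7 numbers: the closure, from -1 (fully open) to 1 (shut), then the shift along the tool's x, y, z in m, then the turn, a rotation vector about the tool's x, y, z in degrees. A call has exactly 10 rows; each row shifts and turns the pose as measured when the row begins, along the tool's axes as they then stand; what a row does not reach is not made up. A row lasts 1/8 s, in which the tool goes at most 62.5 mm and 10.7 degrees, less where a joint would pass 70% of its speed; a pose out of reach is approached as far as the arm can. A call with a gripper value outside its range is refused whole. The fingers move at their own pace and stop on an object; "force" is the grip in N (left out, the last holds). Time passes only in rows, so rows that do not move let the fingers close, or fill a call up. It gives the time, the measured TCP pose, the force and the opening at its end, in the units of the state.
- robot.get_state(): the state, without advancing time (a new reading comes with each control period).
- vision.read_camera(name): name is "side" or "top" or "wrist"; returns the picture (420x560x3 uint8, blue, green, red); there is no depth.
- vision.calibration(name): a dict with "fov_y" (degrees; the focal length in pixels is half the picture's height over the tangent of half this angle, whatever the lens; pixels are square), "cx", "cy" (the principal point, pixels), "eye" and "orientation" of the camera in the world. Camera axes: x right, y up, looking along -z (the intrinsics and any distortion apply to the point x, -y, -z); pixel columns grow to the right and rows downward; lengths in mm; the calibration is good to about 2 mm. A picture is of the moment at which its call begins: read the wrist's pose just before it. calibration takes no time and is no camera call; for the wrist camera it gives the pose at the moment of the call.
- workorder.hand_in(): hands the job in, once; it reports no verdict.
The state is a dict: "t": time; "joints": joint angles; "qd": joint speeds; "joint_efforts": joint torques, N m; "position": TCP position; "orientation": TCP orientation; "ft_force": force on the tool from outside, world axes, zero at the start; "torque": the same for the moment, N m; "grip_width": finger opening in mm.
Only numpy, scipy, OpenCV 4.12 (cv2) and the standard library are available. Lean on these libraries where they do the work, as an engineer would, in place of code of your own. Each camera call takes 0.05 s, during which the arm holds its last target. There are 200 camera calls.

### The job

Sort the clean white tableware: stack the wide shallow sauce dish in the middle of the spring-loaded dish dispenser with the small deep cup standing inside it, so that the platform sinks under both; lay the soup spoon on the blue spoon rest, its bowl in the middle and its handle lying out over the rest's open end; and lay one chopstick rest in each of the two bays of the wooden tray. Put everything down gently and upright rather than dropping it, and leave the pepper jar standing where it is.

Things in the scene. Friction and masses are not known exactly. Their poses are not given: they have to be found in the camera images.
- sauce_dish: The wide shallow round dish, white ceramic, 66 mm across, 18 mm high, about 170 g. Outside it is 52 mm across at the foot, widens to 66 mm at 9 mm height, and is upright-walled from there to the rim. Wall 4 mm; its inner floor lies 6 mm above its underside. Origin: centre of the underside, z up.
- dip_cup: Small deep round white ceramic cup, 48 mm across, 28 mm high, about 130 g. Outside 30 mm across at the foot, 36 mm at 6 mm height, upright-walled at 48 mm from 14 mm height to the rim. It stands freely in the sauce dish, its underside 6 mm above the dish's, its rim 16 mm above the dish's rim. Origin: centre of the underside, z up.
- soup_spoon: White ceramic soup spoon, 60 g. Bowl: flat-floored boat 58 mm long (x), 42 mm wide (y, two parallel sides 36 mm long), 17 mm high. Handle 15 mm wide, 6 thick, goes to -x, rising to 34 mm at its end 123 mm behind the origin. Origin: front end of the bowl, at underside height; z up. Bowl's middle at x = -29 mm, centre of mass near x = -42 mm. Starts with handle within 0.5 rad of world -x.
- chopstick_rest_a: One of two equal chopstick rests: small white ceramic bar 55 mm long (x), 17 mm wide (y), 18 mm high at its two ends and 12 mm high in the saddle between them (27 mm long), 35 g. Origin: centre of the underside, z up.
- chopstick_rest_b: The other chopstick rest, the same as chopstick_rest_a; they are interchangeable.
- dispenser: Square steel housing 110 x 110 mm, 46 mm high, fixed, open at the top, walls 4 mm. In its middle a round black platform 76 mm across, its top 48 mm above the work surface when empty, which sinks under load (spring 120 N/m after 0.4 N preload, 30 mm travel; some 10 mm for the sauce dish, 20 mm for dish and cup). Origin: centre of the underside, z up.
- dish_platform (a joint): How far the dispenser's platform has sunk, in m: 0 empty, 0.030 at the bottom.
- rest_tray: Low wooden tray, fixed, 100 mm (x) by 160 mm (y), 12 mm high, walls 5 mm, floor 5 mm thick, with one dividing wall 5 mm thick along its x in the middle, as high as the rim. So there are two bays 90 mm by 72 mm, centred 39 mm either side of the origin along y. Origin: centre of the underside, z up.
- spoon_rest: Blue ceramic spoon rest, fixed: flat plate 104 mm (x) by 80 mm (y), 4 mm thick, with a rim 5 mm wide and 9 mm high over the work surface on three sides; the end at -x has no rim, for the handle. Origin: centre of the underside, z up.
- pepper_jar: Bystander to be left standing: amber glass jar with a steel cap, 42 mm across, 68 mm high. Origin: centre of the underside.
Not all that is in view belongs to the job. What is shaped like the chopstick_rest_a but black is not meant.

How it is judged:
By the outcome, as a careful person would: the job done as asked, in the order asked, and still so for the second after the job is handed in, with the robot touching nothing.
It also fails if it takes over 147 s, if anything falls off the work surface, if the arm or the gripper's body presses on something with over 40 N, if the wrist force passes 120 N, or if a joint passes its speed limit or range.

## Working session

There is one attempt and no reset: what is moved stays moved. The work goes in short steps, Python scripts to look and compute and a tool call to move; the robot and the scene stay as the last step left them, time stands still between calls to the robot, and variables do not carry over. Pictures are saved under pics/ and viewed, about 12 in all and at most 16, crops included, and the job is handed in when it is done.

Besides the shell and the picture viewer there is one more tool, called after ">>>" by a JSON object that holds its "op" and its "data". play_rows: Moves the arm, as the interface text tells. Its arguments: {"type":"object","properties":{"motion":{"type":"array","items":{"type":"array","items":{"type":"array","items":{"type":"number"}}}},"force":{"type":"number"}},"required":["motion"]}

```bash
mkdir -p pics
cat > h.py <<'E'
import numpy as np, cv2
from scipy.spatial.transform import Rotation as R
from station import robot, vision, workorder
def snap(n,f=None):
    c=vision.calibration(n); im=vision.read_camera(n)
    if f: cv2.imwrite('pics/'+f,im)
    return im,c
def ray(c,px):
    px=np.atleast_2d(np.array(px,float)); f=210/np.tan(np.radians(c['fov_y'])/2)
    d=np.c_[(px[:,0]-c['cx'])/f,-(px[:,1]-c['cy'])/f,-np.ones(len(px))]
    return np.array(c['eye'],float),R.from_quat(c['orientation']).apply(d)
def onz(c,px,z):
    e,d=ray(c,px); return e+d*((z-e[2])/d[:,2])[:,None]
def proj(c,P):
    f=210/np.tan(np.radians(c['fov_y'])/2)
    q=R.from_quat(c['orientation']).inv().apply(np.atleast_2d(P)-np.array(c['eye']))
    return np.c_[c['cx']+f*q[:,0]/-q[:,2],c['cy']-f*q[:,1]/-q[:,2]]
E
python3 - <<'E'
from h import *
for n in('top','side'):
    im,c=snap(n,n+'0.png'); print(n,c)
print(vision.calibration('wrist')); s=robot.get_state(); print(s)
E
```

```text
top {'fov_y': 49.96859809120114, 'cx': 277.072288279893, 'cy': 215.82810974240368, 'eye': array([ 405.81286498,   -6.98907189, 1012.56529101]), 'orientation': array([-0.03998346,  0.03086442,  0.70752143, -0.70488448])}
side {'fov_y': 51.05819606945718, 'cx': 276.2467066198211, 'cy': 215.53147036305148, 'eye': array([331.35346901, 793.32298668, 553.84807785]), 'orientation': array([-0.04830621,  0.48009981,  0.87133373, -0.08915275])}
{'fov_y': 68.96463703748955, 'cx': 277.2493841329757, 'cy': 212.903337801976, 'eye': array([127.84260181, 590.8518373 , 383.9082849 ]), 'orientation': array([-0.11821744, -0.08253016,  0.56991065,  0.80895937])}
{'t': 0.1, 'joints': array([ 1.14259677e+00,  1.31077585e-01,  1.48915371e+00, -1.50647848e-05,
        1.52298014e+00, -8.54117062e-02]), 'qd': array([-0.00027147,  0.00142252, -0.0015752 ,  0.00052587, -0.0003143 ,
        0.00060401]), 'joint_efforts': array([ 1.32141118e-03, -5.61344790e+01, -4.93095303e+01,  7.71257398e-02,
        2.91438424e-02, -5.63642743e-05]), 'position': array([201.50684644, 564.76489932, 301.80619041]), 'orientation': array([ 1.70555597e-01,  9.85347722e-01, -7.84758132e-04, -1.98302051e-04]), 'ft_force': array([ 0.46466839,  0.25113025, -0.28455437]), 'torque': array([-0.02937069,  0.05470164, -0.04193051]), 'grip_width': 93.15471567001205}
```

View pics/top0.png

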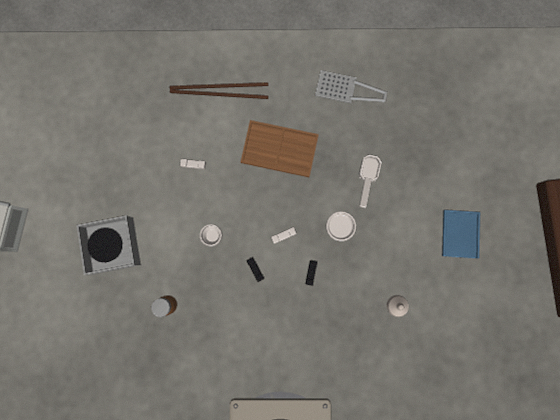

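View pics/side0.png

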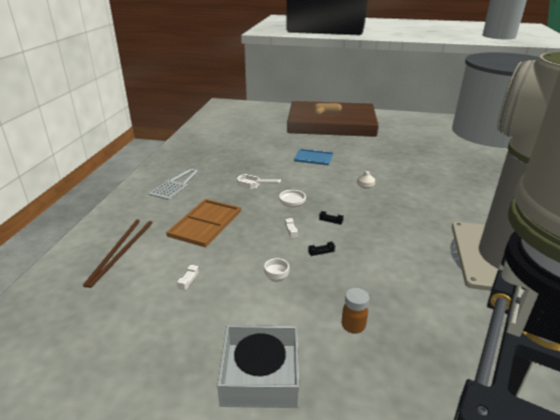

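The top view shows up = +x and left = +y. In it: dispenser (106,245), tray (279,148), spoon rest (461,234), dish (341,226), cup (211,235), spoon (370,180), white rests (193,164) and (285,236), black decoys (256,269) and (311,272), jar (163,307), and an unrelated lid (398,306). The side view agrees. Next I'll measure by masks and enlarge.

Run:
```python
from h import *
im=cv2.imread('pics/top0.png'); c=vision.calibration('top')
hsv=cv2.cvtColor(im,cv2.COLOR_BGR2HSV)
def rep(name,m,zs,amin=60):
    n=cv2.findContours(m.astype(np.uint8)*255,cv2.RETR_EXTERNAL,cv2.CHAIN_APPROX_NONE)[0]
    for k in n:
        if cv2.contourArea(k)<amin: continue
        r=cv2.minAreaRect(k)
        for z in zs:
            b=onz(c,cv2.boxPoints(r),z); e=[b[1]-b[0],b[2]-b[1]]
            e.sort(key=lambda v:-np.linalg.norm(v))
            print(name,np.round(r[0],1),'z',z,'ctr',b.mean(0)[:2].round(1),'size',[round(float(np.linalg.norm(v)),1) for v in e],'yaw long',round(float(np.degrees(np.arctan2(e[0][1],e[0][0]))%180),1))
h,s,v=cv2.split(hsv); roi=np.zeros_like(v,bool); roi[110:330,60:500]=1
rep('white',(v>150)&(s<60)&roi,(15,))
rep('blue',(h>95)&(h<125)&(s>90)&roi,(9,))
rep('brown',(h<20)&(s>90)&roi,(12,),400)
rep('black',(v<40)&roi,(15,48))
def crop(x,y,w,hh,k=4): return cv2.resize(im[y:y+hh,x:x+w],None,fx=k,fy=k,interpolation=cv2.INTER_CUBIC)
A=crop(170,130,230,150,3)  # 690x450
cv2.imwrite('pics/cA.png',A)
B=np.hstack([crop(60,200,90,90,4),crop(425,195,90,90,4)])
cv2.imwrite('pics/cB.png',B)
```

```text
white [398.8 310.6] z 15 ctr [ 298.1 -257.9] size [41.3, 23.2] yaw long 94.6
white [283.3 235.1] z 15 ctr [463.2  -7.9] size [54.5, 17.1] yaw long 113.8
white [210. 235.] z 15 ctr [464.1 154.8] size [47.6, 46.9] yaw long 45.2
white [340.5 226. ] z 15 ctr [ 483.  -134.7] size [64.3, 62.2] yaw long 89.7
white [191.8 163.6] z 15 ctr [625.5 197.8] size [55.1, 17.8] yaw long 83.6
white [367.  180.9] z 15 ctr [ 584.2 -195.8] size [120.8, 42.3] yaw long 165.0
blue [460.7 233.6] z 9 ctr [ 465.7 -401.4] size [103.1, 79.9] yaw long 175.8
brown [279.  148.2] z 12 ctr [660.8   1.2] size [160.2, 101.4] yaw long 77.4
black [310.7 272.4] z 15 ctr [381.  -67.8] size [51.8, 15.0] yaw long 168.6
black [310.7 272.4] z 48 ctr [381.8 -65.7] size [50.1, 14.5] yaw long 168.6
black [255.  269.2] z 15 ctr [388.5  54.6] size [52.2, 14.6] yaw long 28.5
black [255.  269.2] z 48 ctr [389.   52.6] size [50.4, 14.1] yaw long 28.5
black [104.5 244.5] z 15 ctr [444.  389.4] size [74.0, 73.2] yaw long 89.8
black [104.5 244.5] z 48 ctr [442.7 376.3] size [71.5, 70.8] yaw long 89.8
```

View pics/cA.png

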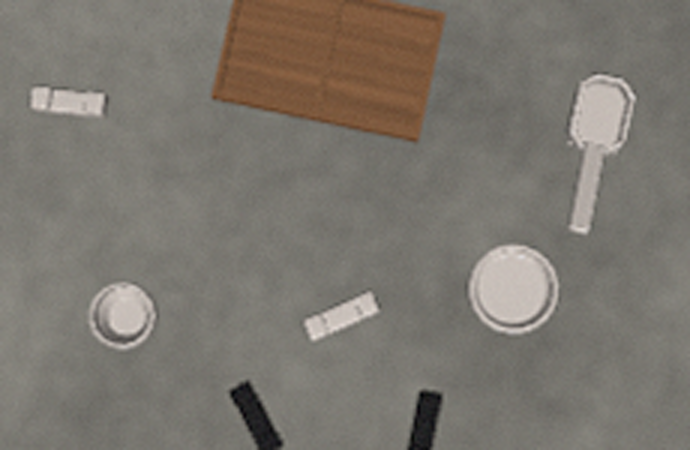

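View pics/cB.png

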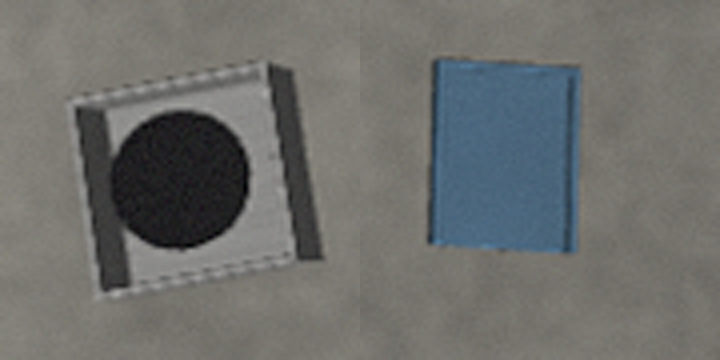

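Crop A shows the two white saddle-shaped rests at full-image (284,236) and (193,164), with black bars below them. Those two white ones fit "chopstick_rest"; the black bars (256,269) and (311,272) are the lookalikes. Crop B shows the dispenser with its round platform, yawed about 11°, and the blue rest, whose open end isn't clear yet. I'll look at that with the wrist camera later.

```bash
cat >> h.py <<'E'
def plan(x,y,z,jaw):
    s=robot.get_state(); r=R.from_quat(s['orientation']); M=r.as_matrix()
    cur=np.degrees(np.arctan2(M[1,1],M[0,1])); d=(jaw-cur+180)%360-180
    y_=np.radians(cur+d); Y=np.array([np.cos(y_),np.sin(y_),0]); Z=np.array([0,0,-1.]); T=R.from_matrix(np.c_[np.cross(Y,Z),Y,Z])
    D=np.array([x,y,z])-s['position']
    print('t %.2f'%s['t'],'pos',s['position'].round(1),'jaw %.1f'%cur,'j6 %.2f'%s['joints'][5],'w %.1f'%s['grip_width'],'F',s['ft_force'].round(1))
    print('  turn deg',np.degrees((r.inv()*T).as_rotvec()).round(2),' then shift mm',T.inv().apply(D).round(1))
E
python3 - <<'E'
from h import *
plan(483,-135,230,56); plan(483,-135,230,56-180)
E
```

```text
t 0.10 pos [201.5 564.8 301.8] jaw 70.4 j6 -0.09 w 93.2 F [ 0.5  0.3 -0.3]
  turn deg [-0.09  0.   14.36]  then shift mm [-624.7 -422.7   71.8]
t 0.10 pos [201.5 564.8 301.8] jaw 70.4 j6 -0.09 w 93.2 F [ 0.5  0.3 -0.3]
  turn deg [-1.0000e-02 -1.3000e-01 -1.6564e+02]  then shift mm [624.7 422.7  71.8]
```

>>> {"op": "play_rows", "data": {"motion": [[[-1,0,0,0,0,0,7.2],[-1,0,0,0,0,0,7.2],[-1,-0.045,-0.03,0.005,0,0,0],[-1,-0.045,-0.03,0.005,0,0,0],[-1,-0.045,-0.03,0.005,0,0,0],[-1,-0.045,-0.03,0.005,0,0,0],[-1,-0.045,-0.03,0.005,0,0,0],[-1,-0.045,-0.03,0.005,0,0,0],[-1,-0.045,-0.03,0.005,0,0,0],[-1,-0.045,-0.03,0.005,0,0,0]]], "force": 15}}

```text
t: 1.35
position: [363.6, 152.6, 257.1]
orientation: [0.293, 0.956, -0.004, -0.001]
ft_force: [0.8, 0.7, -0.3]
grip_width: 92.8
```

Run:
```python
from h import *
plan(483,-135,230,56)
```

```text
t 1.35 pos [363.6 152.6 257.1] jaw 55.9 j6 -0.70 w 92.8 F [ 0.8  0.7 -0.3]
  turn deg [-0.47  0.06 -0.12]  then shift mm [-259.8 -171.7   27.1]
```

>>> {"op": "play_rows", "data": {"motion": [[[-1,-0.043,-0.0285,0.004,-0.4,0,0],[-1,-0.043,-0.0285,0.004,0,0,0],[-1,-0.043,-0.0285,0.004,0,0,0],[-1,-0.043,-0.0285,0.004,0,0,0],[-1,-0.043,-0.0285,0.004,0,0,0],[-1,-0.043,-0.0285,0.004,0,0,0],[-1,0,0,0,0,0,0],[-1,0,0,0,0,0,0],[-1,0,0,0,0,0,0],[-1,0,0,0,0,0,0]]]}}

```text
t: 2.6
position: [481.5, -145.3, 230.1]
orientation: [0.295, 0.955, 0.0, -0.001]
ft_force: [-0.0, 0.3, -0.1]
grip_width: 93.3
```

Run:
```python
from h import *
plan(483,-135,230,56)
im,c=snap('wrist','w1.png')
print(c)
for o in [(483,-135,0),(483,-135,18)]: print(proj(c,o).round(0))
```

```text
t 2.60 pos [ 481.5 -145.3  230.1] jaw 55.7 j6 -1.37 w 93.3 F [-0.   0.3 -0.1]
  turn deg [-0.03 -0.12 -0.35]  then shift mm [4.6 9.4 0.1]
{'fov_y': 68.96463703748955, 'cx': 277.2493841329757, 'cy': 212.903337801976, 'eye': array([ 417.19177468, -101.36097719,  312.3895632 ]), 'orientation': array([-0.1265259 , -0.06686626,  0.46167626,  0.87542854])}
[[286. 196.]]
[[287. 200.]]
```

View pics/w1.png

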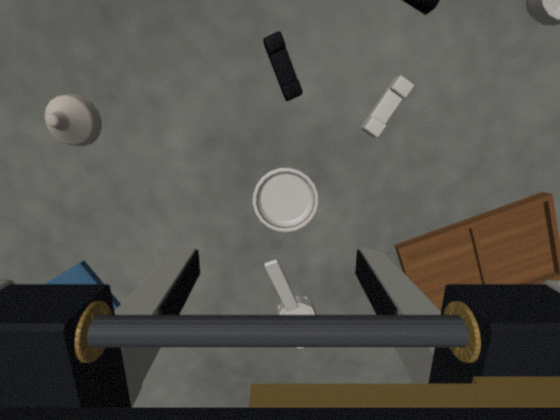

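The wrist view shows the dish at (285,200), matching the prediction (287,200), with clear room for the fingers to its left and right.

```bash
cat >> h.py <<'E'
def rim(im,c,guess,z,rad=60,thr=150):
    """centre of round white thing: ellipse on outer contour nearest guess pixel, cast to height z"""
    m=((im.min(2)>thr)*255).astype(np.uint8)
    k=[q for q in cv2.findContours(m,cv2.RETR_EXTERNAL,cv2.CHAIN_APPROX_NONE)[0] if cv2.contourArea(q)>300]
    k=min(k,key=lambda q:np.linalg.norm(np.array(cv2.minEnclosingCircle(q)[0])-guess))
    P=onz(c,cv2.convexHull(k)[:,0],z)[:,:2]
    (x,y),r=cv2.minEnclosingCircle(P.astype(np.float32)); e=cv2.fitEllipse(P.astype(np.float32))
    return np.round([x,y,2*r],1),np.round(e[0],1),np.round(e[1],1)
E
python3 - <<'E'
from h import *
im=cv2.imread('pics/w1.png'); c=vision.calibration('wrist')
print(rim(im,c,(285,200),18))
im=cv2.imread('pics/top0.png'); c=vision.calibration('top')
print(rim(im,c,(340,226),18)); print(rim(im,c,(210,235),28))
plan(483,-135,88,56)
E
```

```text
(array([ 482.3, -136.7,   64.5]), array([ 482.4, -136.8]), array([63.2, 64.2]))
(array([ 482.8, -134.8,   65.2]), array([ 482.9, -135. ]), array([63.9, 64.8]))
(array([463.7, 152.4,  47.9]), array([463.8, 152.4]), array([46.5, 47.5]))
t 2.65 pos [ 481.6 -145.3  230.2] jaw 55.7 j6 -1.37 w 92.9 F [ 1.   0.6 -0.5]
  turn deg [-0.03 -0.12 -0.34]  then shift mm [  4.6   9.3 142.2]
```

>>> {"op": "play_rows", "data": {"motion": [[[-1,0.004,0.0085,0.02,0,0,0],[-1,0,0,0.04,0,0,0],[-1,0,0,0.04,0,0,0],[-1,0,0,0.025,0,0,0],[-1,0,0,0.01,0,0,0],[-1,0,0,0.005,0,0,0],[-1,0,0,0,0,0,0],[-1,0,0,0,0,0,0],[-1,0,0,0,0,0,0],[-1,0,0,0,0,0,0]]]}}

```text
t: 3.9
position: [487.3, -133.6, 93.6]
orientation: [0.292, 0.956, -0.0, 0.005]
ft_force: [0.1, -0.1, -0.3]
grip_width: 92.7
```

Run:
```python
from h import *
plan(482.6,-136,88,56)
```

```text
t 3.90 pos [ 487.3 -133.6   93.6] jaw 56.0 j6 -1.35 w 92.7 F [ 0.1 -0.1 -0.3]
  turn deg [ 0.15  0.61 -0.  ]  then shift mm [ 2.6 -4.6  5.6]
```

>>> {"op": "play_rows", "data": {"motion": [[[-1,0.0026,-0.0046,0.003,0.15,0.6,0],[-1,0,0,0.0025,0,0,0],[-1,0,0,0,0,0,0],[0.3,0,0,0,0,0,0],[0.6,0,0,0,0,0,0],[1,0,0,0,0,0,0],[1,0,0,0,0,0,0],[1,0,0,0,0,0,0],[1,0,0,0,0,0,0],[1,0,0,0,0,0,0]]], "force": 15}}

```text
t: 5.15
position: [482.3, -136.3, 87.7]
orientation: [0.292, 0.956, -0.0, -0.0]
ft_force: [-0.4, -0.0, -1.4]
grip_width: 66.5
```

Run:
```python
from h import *
plan(482.6,-136,88,56)
```

```text
t 5.15 pos [ 482.3 -136.3   87.7] jaw 56.0 j6 -1.35 w 66.5 F [-0.4 -0.  -1.4]
  turn deg [-0.01 -0.03 -0.01]  then shift mm [-0.1  0.4 -0.3]
```

>>> {"op": "play_rows", "data": {"motion": [[[1,0,0,-0.015,0,0,0],[1,0,0,-0.03,0,0,0],[1,0,0,-0.04,0,0,0],[1,0.015,0.02,-0.03,0,0,0],[1,0.03,0.038,0,0,0,0],[1,0.034,0.043,0,0,0,0],[1,0.034,0.043,0,0,0,0],[1,0.034,0.043,0,0,0,0],[1,0.034,0.043,0,0,0,0],[1,0.034,0.043,0,0,0,0]]]}}

```text
t: 6.4
position: [458.0, 217.4, 217.6]
orientation: [0.296, 0.955, 0.002, 0.004]
ft_force: [1.6, -0.6, -1.7]
grip_width: 66.4
```

>>> {"op": "play_rows", "data": {"motion": [[[1,0.032,0.04,0,0,0,0],[1,0.025,0.04,0,0,0,0],[1,0.01,0.03,0,0,0,0],[1,0,0.015,0,0,0,0],[1,0,0,0,0,0,0],[1,0,0,0,0,0,0],[1,0,0,0,0,0,0],[1,0,0,0,0,0,0],[1,0,0,0,0,0,0],[1,0,0,0,0,0,0]]]}}

```text
t: 7.65
position: [471.1, 365.3, 224.4]
orientation: [0.294, 0.956, 0.004, 0.006]
ft_force: [0.1, 0.4, -1.4]
grip_width: 66.6
```

Run:
```python
from h import *
plan(442.7,376.3,200,56)
im,c=snap('wrist','w2.png')
print(proj(c,(442.7,376.3,48)).round(0))
```

```text
t 7.65 pos [471.1 365.3 224.4] jaw 55.8 j6 -0.40 w 66.6 F [ 0.1  0.4 -1.4]
  turn deg [ 0.58  0.5  -0.21]  then shift mm [29.7 -6.8 24.4]
[[267. 179.]]
```

View pics/w2.png

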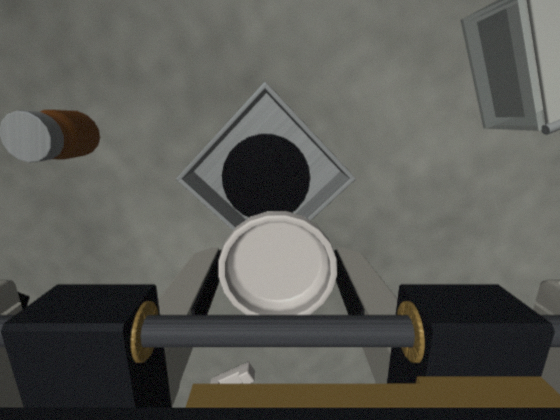

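The wrist view shows the dish level in the fingers at (278,262). Housing corners are at (179,180), (353,180) and (265,83), so its centre is about (266,180), agreeing with the prediction (267,179).

Run:
```python
from h import *
im=cv2.imread('pics/w2.png'); c=vision.calibration('wrist')
s=robot.get_state()
print(onz(c,[(266,180)],46).round(1), s['position'].round(1)); print(rim(im,c,(278,262),s['position'][2]-70))
m=((im.max(2)<45)*255).astype(np.uint8); m[240:]=0
k=max(cv2.findContours(m,cv2.RETR_EXTERNAL,cv2.CHAIN_APPROX_NONE)[0],key=lambda q:cv2.contourArea(q)*(cv2.boundingRect(q)[0]>200))
P=onz(c,k[:,0][k[:,0,1]<205],48)[:,:2]
A=np.c_[2*P,np.ones(len(P))]; q=np.linalg.lstsq(A,(P**2).sum(1),rcond=None)[0]; print(q[:2].round(1),np.sqrt(q[2]+q[0]**2+q[1]**2)*2)
plan(442.7,376,150,56)
```

```text
[[443.  375.1  46. ]] [471.1 365.4 224.4]
(array([472.4, 365. ,  65.4]), array([472.3, 365.2]), array([64.2, 65.2]))
[441.7 375.6] 73.1356992101954
t 7.70 pos [471.1 365.4 224.4] jaw 55.8 j6 -0.40 w 66.5 F [ 0.2  0.2 -2.1]
  turn deg [ 0.58  0.5  -0.21]  then shift mm [29.5 -7.1 74.4]
```

>>> {"op": "play_rows", "data": {"motion": [[[1,0.015,-0.004,0.01,0.6,0.5,-0.2],[1,0.015,-0.0035,0.02,0,0,0],[1,0,0,0.02,0,0,0],[1,0,0,0.015,0,0,0],[1,0,0,0.005,0,0,0],[1,0,0,0,0,0,0],[1,0,0,0,0,0,0],[1,0,0,0,0,0,0],[1,0,0,0,0,0,0],[1,0,0,0,0,0,0]]]}}

```text
t: 8.95
position: [441.1, 376.9, 151.4]
orientation: [0.293, 0.956, 0.0, -0.0]
ft_force: [-0.1, -0.2, -1.7]
grip_width: 66.5
```

Run:
```python
from h import *
plan(441.7,376,126,56)
```

```text
t 8.95 pos [441.1 376.9 151.4] jaw 56.0 j6 -0.36 w 66.5 F [-0.1 -0.2 -1.7]
  turn deg [-0.01 -0.04 -0.02]  then shift mm [-1.  -0.4 25.4]
```

>>> {"op": "play_rows", "data": {"motion": [[[1,-0.001,-0.0004,0.008,0,0,0],[1,0,0,0.005,0,0,0],[1,0,0,0.004,0,0,0],[1,0,0,0.004,0,0,0],[1,0,0,0.003,0,0,0],[1,0,0,0.0015,0,0,0],[1,0,0,0,0,0,0],[1,0,0,0,0,0,0],[1,0,0,0,0,0,0],[1,0,0,0,0,0,0]]]}}

```text
t: 10.2
position: [441.9, 376.1, 124.7]
orientation: [0.292, 0.956, 0.0, -0.0]
ft_force: [-0.4, -0.9, 0.1]
grip_width: 66.8
```

Run:
```python
from h import *
plan(441.7,376,126,56)
```

```text
t 10.20 pos [441.9 376.1 124.7] jaw 56.0 j6 -0.36 w 66.8 F [-0.4 -0.9  0.1]
  turn deg [ 0.01 -0.03 -0.01]  then shift mm [ 0.1 -0.2 -1.3]
```

>>> {"op": "play_rows", "data": {"motion": [[[-0.5,0,0,0,0,0,0],[-0.6,0,0,0,0,0,0],[-0.7,0,0,0,0,0,0],[-0.7,0,0,0,0,0,0],[-0.7,0,0,0,0,0,0],[-0.7,0,0,-0.005,0,0,0],[-0.7,0,0,-0.015,0,0,0],[-0.7,0,0,-0.03,0,0,0],[-1,0,0,-0.03,0,0,0],[-1,0,0,-0.02,0,0,0]]]}}

```text
t: 11.45
position: [441.5, 375.8, 229.8]
orientation: [0.293, 0.956, -0.0, -0.0]
ft_force: [0.5, -0.2, -0.3]
grip_width: 91.5
```

>>> {"op": "play_rows", "data": {"motion": [[[-1,-0.03,-0.035,-0.01,0,0,0],[-1,-0.035,-0.042,0,0,0,0],[-1,-0.035,-0.042,0,0,0,0],[-1,-0.03,-0.035,0,0,0,0],[-1,-0.015,-0.02,0,0,0,0],[-1,0,0,0,0,0,0],[-1,0,0,0,0,0,0],[-1,0,0,0,0,0,0],[-1,0,0,0,0,0,0],[-1,0,0,0,0,0,0]]]}}

```text
t: 12.7
position: [467.7, 148.7, 252.9]
orientation: [0.29, 0.957, 0.006, 0.007]
ft_force: [0.1, -0.5, 0.1]
grip_width: 92.7
```

Run:
```python
from h import *
plan(463.8,152.4,99.5,56)
t,ct=snap('top','t1.png'); print('dish now',rim(t,ct,(104,245),56))
im,c=snap('wrist','w3.png'); p=proj(c,(463.8,152.4,28))[0]; print(p, rim(im,c,p,28))
```

```text
t 12.70 pos [467.7 148.7 252.9] jaw 56.3 j6 -0.78 w 92.7 F [ 0.1 -0.5  0.1]
  turn deg [0.84 0.52 0.25]  then shift mm [  5.3   0.9 153.4]
dish now (array([499.2, 291.4, 110.2]), array([506.4, 283. ]), array([ 31.1, 126.8]))
[274.83838087 193.70070001] (array([464.2, 152.1,  33.9]), array([464.7, 152.5]), array([30.8, 33.6]))
```

>>> {"op": "play_rows", "data": {"motion": [[[-1,0.005,0.001,0.02,0.8,0.5,0.2],[-1,0,0,0.04,0,0,0],[-1,0,0,0.04,0,0,0],[-1,0,0,0.025,0,0,0],[-1,0,0,0.01,0,0,0],[-1,0,0,0.005,0,0,0],[-1,0,0,0,0,0,0],[-1,0,0,0,0,0,0],[-1,0,0,0,0,0,0],[-1,0,0,0,0,0,0]]]}}

```text
t: 14.05
position: [463.0, 153.6, 105.9]
orientation: [0.292, 0.956, -0.001, -0.001]
ft_force: [0.1, -0.3, 0.2]
grip_width: 93.0
```

Run:
```python
from h import *
plan(464,152.3,99.5,56)
```

```text
t 14.05 pos [463.  153.6 105.9] jaw 56.0 j6 -0.76 w 93.0 F [ 0.1 -0.3  0.2]
  turn deg [-0.08 -0.06  0.  ]  then shift mm [-1.5 -0.5  6.4]
```

>>> {"op": "play_rows", "data": {"motion": [[[-1,-0.0015,-0.0005,0.004,0,0,0],[-1,0,0,0.0025,0,0,0],[-0.4,0,0,0,0,0,0],[0,0,0,0,0,0,0],[0.4,0,0,0,0,0,0],[1,0,0,0,0,0,0],[1,0,0,0,0,0,0],[1,0,0,0,0,0,0],[1,0,0,0,0,0,0],[1,0,0,0,0,0,0]]], "force": 12}}

```text
t: 15.3
position: [464.2, 152.2, 99.3]
orientation: [0.292, 0.956, -0.0, -0.0]
ft_force: [-0.4, 0.6, -0.3]
grip_width: 46.8
```

Run:
```python
from h import *
plan(464,152.3,99.5,56)
```

```text
t 15.30 pos [464.2 152.2  99.3] jaw 56.0 j6 -0.77 w 46.8 F [-0.4  0.6 -0.3]
  turn deg [-0.06 -0.04 -0.  ]  then shift mm [ 0.3 -0.  -0.2]
```

>>> {"op": "play_rows", "data": {"motion": [[[1,0,0,-0.015,0,0,0],[1,0,0,-0.03,0,0,0],[1,0,0,-0.04,0,0,0],[1,0.01,0.02,-0.03,0,0,0],[1,0.026,0.04,0,0,0,0],[1,0.026,0.04,0,0,0,0],[1,0.026,0.04,0,0,0,0],[1,0.015,0.025,0,0,0,0],[1,0.005,0.008,0,0,0,0],[1,0,0,0,0,0,0]]]}}

```text
t: 16.55
position: [472.6, 361.9, 228.0]
orientation: [0.293, 0.956, 0.002, 0.002]
ft_force: [-0.2, -0.1, -0.9]
grip_width: 46.6
```

Run:
```python
from h import *
plan(442,376,165,56)
im,c=snap('wrist','w4.png'); s=robot.get_state()
print(s['position'],rim(im,c,proj(c,(442,376,56))[0],56.), proj(c,(442,376,56))[0])
```

```text
t 16.55 pos [472.6 361.9 228. ] jaw 55.9 j6 -0.41 w 46.6 F [-0.2 -0.1 -0.9]
  turn deg [ 0.28  0.15 -0.12]  then shift mm [33.2 -5.4 63. ]
[472.6320206  361.43326635 227.97007998] (array([442.3, 375.8,  64.7]), array([442.3, 375.6]), array([63.5, 64.3])) [269.59945142 177.26004107]
```

View pics/w4.png

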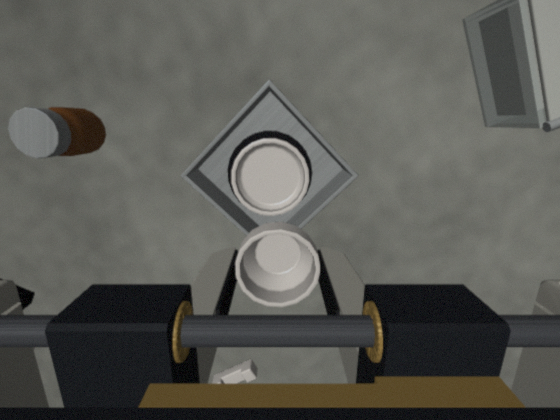

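The dish sits centred on the platform at (270,177), and the cup is held upright with its rim centre near (278,266).

Run:
```python
from h import *
im=cv2.imread('pics/w4.png'); c=vision.calibration('wrist'); s=robot.get_state()
print(s['position'],onz(c,[(278,267),(236,267),(320,267),(278,304)],s['position'][2]-71.3).round(1))
plan(442.3,375.7,155,56)
```

```text
[472.6320206  361.43326635 227.97007998] [[472.2 362.7 156.7]
 [459.1 343.5 156.7]
 [485.3 381.9 156.7]
 [491.6 349.5 156.7]]
t 16.60 pos [472.6 361.4 228. ] jaw 55.9 j6 -0.41 w 46.4 F [-0.2  0.7  0.1]
  turn deg [ 0.28  0.15 -0.15]  then shift mm [33.1 -5.1 73. ]
```

>>> {"op": "play_rows", "data": {"motion": [[[1,0.016,-0.0025,0.01,0.3,0.15,-0.1],[1,0.0165,-0.0025,0.02,0,0,0],[1,0,0,0.02,0,0,0],[1,0,0,0.012,0,0,0],[1,0,0,0.004,0,0,0],[1,0,0,0,0,0,0],[1,0,0,0,0,0,0],[1,0,0,0,0,0,0],[1,0,0,0,0,0,0],[1,0,0,0,0,0,0]]]}}

```text
t: 17.85
position: [442.9, 372.5, 159.8]
orientation: [0.295, 0.955, -0.0, 0.0]
ft_force: [0.0, -0.0, -1.4]
grip_width: 46.4
```

Run:
```python
from h import *
plan(442.4,375.2,132.5,56)
```

```text
t 17.85 pos [442.9 372.5 159.8] jaw 55.7 j6 -0.36 w 46.4 F [ 0.  -0.  -1.4]
  turn deg [-0.01  0.04 -0.34]  then shift mm [ 1.9  2.  27.3]
```

>>> {"op": "play_rows", "data": {"motion": [[[1,0.002,0.002,0,0,0,-0.3],[1,0,0,0.007,0,0,0],[1,0,0,0.006,0,0,0],[1,0,0,0.004,0,0,0],[1,0,0,0.004,0,0,0],[1,0,0,0.003,0,0,0],[1,0,0,0.002,0,0,0],[1,0,0,0.001,0,0,0],[1,0,0,0,0,0,0],[1,0,0,0,0,0,0]]]}}

```text
t: 19.1
position: [442.4, 375.6, 131.3]
orientation: [0.292, 0.956, -0.0, 0.0]
ft_force: [-0.9, -0.4, 0.1]
grip_width: 46.4
```

Run:
```python
from h import *
plan(442.4,375.2,132.5,56)
```

```text
t 19.10 pos [442.4 375.6 131.3] jaw 56.0 j6 -0.36 w 46.4 F [-0.9 -0.4  0.1]
  turn deg [ 0.    0.04 -0.01]  then shift mm [-0.3 -0.3 -1.2]
```

>>> {"op": "play_rows", "data": {"motion": [[[0.2,0,0,0,0,0,0],[0,0,0,0,0,0,0],[-0.2,0,0,0,0,0,0],[-0.4,0,0,0,0,0,0],[-0.4,0,0,0,0,0,0],[-0.4,0,0,-0.005,0,0,0],[-0.4,0,0,-0.015,0,0,0],[-0.5,0,0,-0.03,0,0,0],[-1,0,0,-0.04,0,0,0],[-1,0,0,-0.03,0,0,0]]]}}

```text
t: 20.35
position: [441.4, 375.0, 255.7]
orientation: [0.292, 0.956, -0.001, -0.001]
ft_force: [-0.3, 0.6, -0.3]
grip_width: 85.2
```

Run:
```python
from h import *
im=cv2.imread('pics/top0.png'); c=vision.calibration('top')
m=((im.min(2)>140)*255).astype(np.uint8); m[:, :345]=0; m[:,395:]=0; m[:145]=0; m[215:]=0
m=cv2.resize(m,None,fx=4,fy=4,interpolation=cv2.INTER_LINEAR); m=(m>127).astype(np.uint8)*255
m=cv2.morphologyEx(m,cv2.MORPH_CLOSE,np.ones((13,13)))
b=cv2.morphologyEx(m,cv2.MORPH_OPEN,cv2.getStructuringElement(cv2.MORPH_ELLIPSE,(45,45)))
hnd=cv2.subtract(m,cv2.dilate(b,np.ones((9,9))))
big=lambda q:max(cv2.findContours(q,cv2.RETR_EXTERNAL,cv2.CHAIN_APPROX_NONE)[0],key=cv2.contourArea)
for n,q,z in(('bowl',b,17),('handle',hnd,25)):
    r=cv2.minAreaRect(big(q)); P=onz(c,(cv2.boxPoints(r)+.5)/4-.5,z)
    e=[P[1]-P[0],P[2]-P[1]]; e.sort(key=lambda v:-np.linalg.norm(v))
    print(n,P.mean(0).round(1),[round(float(np.linalg.norm(v)),1) for v in e],np.degrees(np.arctan2(e[0][1],e[0][0]))%180)
plan(570,-130,240,56)
```

```text
bowl [ 611.9 -203.    17. ] [61.3, 42.6] 165.02652886219298
handle [ 550.8 -188.7   25. ] [57.4, 14.7] 167.61252662474328
t 20.35 pos [441.4 375.  255.7] jaw 56.0 j6 -0.36 w 85.2 F [-0.3  0.6 -0.3]
  turn deg [-0.15 -0.02 -0.01]  then shift mm [-389.  -346.7   15.7]
```

>>> {"op": "play_rows", "data": {"motion": [[[-1,0,0,0,0,0,-10],[-1,0,0,0,0,0,-10],[-1,-0.03,-0.04,0,0,0,0],[-1,-0.034,-0.046,0,0,0,0],[-1,-0.034,-0.046,0,0,0,0],[-1,-0.034,-0.046,0,0,0,0],[-1,-0.034,-0.046,0,0,0,0],[-1,-0.034,-0.046,0,0,0,0],[-1,-0.034,-0.046,0,0,0,0],[-1,-0.034,-0.046,0,0,0,0]]]}}

```text
t: 21.6
position: [626.9, -45.2, 276.4]
orientation: [0.112, 0.994, 0.005, 0.01]
ft_force: [0.2, 0.9, -0.9]
grip_width: 92.9
```

Run:
```python
from h import *
plan(690,-220,250,76)
```

```text
t 21.60 pos [626.9 -45.2 276.4] jaw 77.2 j6 -1.51 w 92.9 F [ 0.2  0.9 -0.9]
  turn deg [0.72 1.08 1.16]  then shift mm [-103.5 -154.3   26.4]
```

>>> {"op": "play_rows", "data": {"motion": [[[-1,-0.03,-0.045,0.008,0.7,1,1.1],[-1,-0.03,-0.045,0.008,0,0,0],[-1,-0.025,-0.04,0.008,0,0,0],[-1,-0.012,-0.02,0,0,0,0],[-1,0,0,0,0,0,0],[-1,0,0,0,0,0,0],[-1,0,0,0,0,0,0],[-1,0,0,0,0,0,0],[-1,0,0,0,0,0,0],[-1,0,0,0,0,0,0]]]}}

```text
t: 22.85
position: [688.6, -220.3, 261.3]
orientation: [0.122, 0.992, -0.001, 0.005]
ft_force: [0.3, -0.0, 0.3]
grip_width: 92.8
```

Run:
```python
from h import *
plan(613,-203,91,76)
im,c=snap('wrist','w5.png'); print(proj(c,[(613,-203,17),(465.7,-401.4,9)]).round(0))
```

```text
t 22.85 pos [ 688.6 -220.3  261.3] jaw 75.9 j6 -1.71 w 92.8 F [ 0.3 -0.   0.3]
  turn deg [ 0.01  0.56 -0.06]  then shift mm [ 77.6  -1.5 170.3]
[[276. 120.]
 [ 36.  16.]]
```

View pics/w5.png

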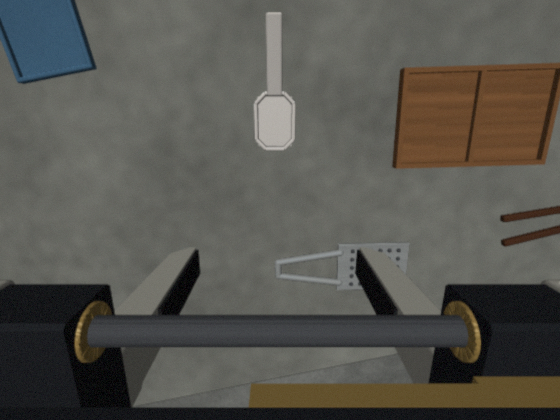

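The wrist view shows the spoon bowl spanning (254–295, 91–150), centre about (274.5,120.5), with the handle running straight up the image. The blue rest at upper left has a rim on the end nearest the camera.

Run:
```python
from h import *
im=cv2.imread('pics/w5.png'); c=vision.calibration('wrist')
m=((im.min(2)>140)*255).astype(np.uint8); m[:,:230]=0; m[:,320:]=0; m[190:]=0
m=cv2.morphologyEx(m,cv2.MORPH_CLOSE,np.ones((5,5)))
b=cv2.morphologyEx(m,cv2.MORPH_OPEN,cv2.getStructuringElement(cv2.MORPH_ELLIPSE,(23,23)))
big=lambda q:max(cv2.findContours(q,cv2.RETR_EXTERNAL,cv2.CHAIN_APPROX_NONE)[0],key=cv2.contourArea)
r=cv2.minAreaRect(big(b)); P=onz(c,cv2.boxPoints(r),17)
e=[P[1]-P[0],P[2]-P[1]]; e.sort(key=lambda v:-np.linalg.norm(v))
print(P.mean(0).round(1),[np.linalg.norm(v).round(1) for v in e],np.degrees(np.arctan2(e[0][1],e[0][0]))%180,cv2.boundingRect(big(b)))
tip=onz(c,[(273.5,12.5)],34); cen=onz(c,[(274.5,120.5)],17); d=(cen-tip)[0]; print(cen,np.degrees(np.arctan2(d[1],d[0])),np.hypot(*d[:2]))
plan(610,-202.5,91,76)
```

```text
[ 612.3 -204.9   17. ] [np.float64(58.4), np.float64(39.6)] 166.8241148696023 (254, 89, 41, 61)
[[ 613.10019273 -204.60061109   17.        ]] -13.785747665201743 90.94316698565332
t 22.90 pos [ 688.6 -220.4  261.3] jaw 75.9 j6 -1.71 w 92.8 F [ 0.3 -0.5 -0.4]
  turn deg [ 0.01  0.55 -0.06]  then shift mm [ 80.6  -1.7 170.3]
```

>>> {"op": "play_rows", "data": {"motion": [[[-1,0.03,-0.001,0.02,0,0.5,-0.5],[-1,0.035,-0.001,0.03,0,0,0],[-1,0.017,0,0.04,0,0,0],[-1,0,0,0.035,0,0,0],[-1,0,0,0.02,0,0,0],[-1,0,0,0.005,0,0,0],[-1,0,0,0,0,0,0],[-1,0,0,0,0,0,0],[-1,0,0,0,0,0,0],[-1,0,0,0,0,0,0]]]}}

```text
t: 24.15
position: [610.9, -203.9, 113.2]
orientation: [0.118, 0.993, -0.001, 0.006]
ft_force: [0.3, -0.4, -1.1]
grip_width: 93.0
```

Run:
```python
from h import *
plan(608,-203,91,76.4)
```

```text
t 24.15 pos [ 610.9 -203.9  113.2] jaw 76.5 j6 -1.74 w 93.0 F [ 0.3 -0.4 -1.1]
  turn deg [-0.09  0.67  0.08]  then shift mm [ 3.   0.2 22.2]
```

>>> {"op": "play_rows", "data": {"motion": [[[-1,0.003,0,0.012,0,0.7,0],[-1,0,0,0.007,0,0,0],[-1,0,0,0.003,0,0,0],[-0.4,0,0,0,0,0,0],[0,0,0,0,0,0,0],[0.3,0,0,0,0,0,0],[1,0,0,0,0,0,0],[1,0,0,0,0,0,0],[1,0,0,0,0,0,0],[1,0,0,0,0,0,0]]], "force": 10}}

```text
t: 25.4
position: [608.0, -203.3, 90.0]
orientation: [0.118, 0.993, -0.001, -0.001]
ft_force: [0.9, -0.1, -0.4]
grip_width: 41.7
```

Run:
```python
from h import *
plan(608,-203,91,76.4)
```

```text
t 25.40 pos [ 608.  -203.3   90. ] jaw 76.5 j6 -1.74 w 41.7 F [ 0.9 -0.1 -0.4]
  turn deg [-0.1  -0.06  0.07]  then shift mm [ 0.   0.3 -1. ]
```

>>> {"op": "play_rows", "data": {"motion": [[[1,0,0,-0.015,0,0,0],[1,0,0,-0.03,0,0,0],[1,0,0,-0.04,0,0,0],[1,0,0,-0.04,0,0,0],[1,0,0,0,0,0,-9.3],[1,0.012,-0.05,0,0,0,0],[1,0.012,-0.055,0,0,0,0],[1,0.012,-0.05,0,0,0,0],[1,0.007,-0.03,0,0,0,0],[1,0,0,0,0,0,0]]]}}

```text
t: 26.65
position: [552.7, -389.7, 231.9]
orientation: [0.033, 0.999, -0.003, 0.004]
ft_force: [-0.2, -0.2, -1.1]
grip_width: 42.0
```

Run:
```python
from h import *
plan(461,-401,94,85.8)
im,c=snap('wrist','w6.png'); print(proj(c,[(465.7,-401.4,9)]).round(0))
```

```text
t 26.65 pos [ 552.7 -389.7  231.9] jaw 86.2 j6 -2.19 w 42.0 F [-0.2 -0.2 -1.1]
  turn deg [-0.35  0.44  0.44]  then shift mm [ 90.6 -18.  137.9]
[[261. 111.]]
```

View pics/w6.png

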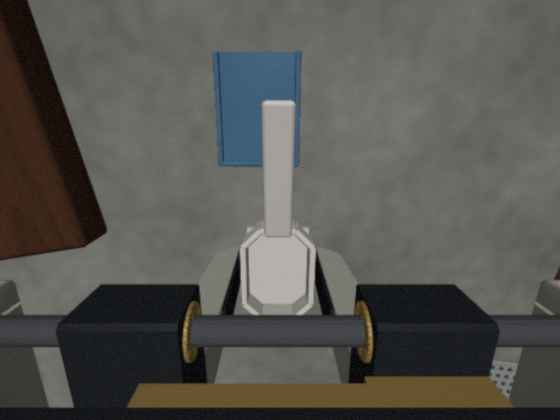

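The wrist view shows the blue rest with corners (213,52), (302,51), (301,166) and (218,166). It has rims at left, right and bottom; the top edge (world −x) is open, on the side the handle already points to.

Run:
```python
from h import *
im=cv2.imread('pics/w6.png'); c=vision.calibration('wrist'); s=robot.get_state()
h,sa,v=cv2.split(cv2.cvtColor(im,cv2.COLOR_BGR2HSV)); m=((h>95)&(h<125)&(sa>90)).astype(np.uint8)*255
k=max(cv2.findContours(m,cv2.RETR_EXTERNAL,cv2.CHAIN_APPROX_NONE)[0],key=cv2.contourArea)
P=onz(c,cv2.convexHull(k)[:,0],7)[:,:2].astype(np.float32); r=cv2.minAreaRect(P); print(r)
# spoon in hand: bowl rim z = TCP-90+17, handle tip +34
z0=s['position'][2]-90
print(onz(c,[(278,270)],z0+17).round(1),onz(c,[(279,103)],z0+34).round(1), s['position'])
```

```text
((465.71856689453125, -403.75616455078125), (79.03587341308594, 102.74500274658203), 86.16665649414062)
[[ 555.1 -389.3  158.9]] [[ 468.  -383.2  175.9]] [ 553.24557984 -388.54963907  231.92865272]
```

>>> {"op": "play_rows", "data": {"motion": [[[1,0.03,-0.005,0,-0.3,0.4,0],[1,0.035,-0.006,0.02,0,0,0],[1,0.02,-0.003,0.03,0,0,0],[1,0.006,-0.001,0.03,0,0,0],[1,0,0,0.025,0,0,0],[1,0,0,0.012,0,0,0],[1,0,0,0,0,0,0],[1,0,0,0,0,0,0],[1,0,0,0,0,0,0],[1,0,0,0,0,0,0]]]}}

```text
t: 27.95
position: [467.1, -391.0, 120.3]
orientation: [0.027, 1.0, -0.002, 0.005]
ft_force: [-0.1, 0.0, 0.2]
grip_width: 42.1
```

Run:
```python
from h import *
plan(460.5,-402.7,94,86.2)
```

```text
t 27.95 pos [ 467.1 -391.   120.3] jaw 86.9 j6 -2.30 w 42.1 F [-0.1  0.   0.2]
  turn deg [-0.25  0.59  0.69]  then shift mm [  5.8 -12.1  26.3]
```

>>> {"op": "play_rows", "data": {"motion": [[[1,0.006,-0.012,0.004,-0.25,0.6,0.7],[1,0,0,0.01,0,0,0],[1,0,0,0.006,0,0,0],[1,0,0,0,0,0,0],[1,0,0,0,0,0,0],[1,0,0,0,0,0,0],[1,0,0,0,0,0,0],[1,0,0,0,0,0,0],[1,0,0,0,0,0,0],[1,0,0,0,0,0,0]]]}}

```text
t: 29.2
position: [460.1, -403.9, 99.4]
orientation: [0.034, 0.999, -0.0, -0.0]
ft_force: [-0.1, 0.7, -1.8]
grip_width: 41.9
```

Run:
```python
from h import *
plan(460.5,-402.7,94,86.2)
```

```text
t 29.20 pos [ 460.1 -403.9   99.4] jaw 86.1 j6 -2.31 w 41.9 F [-0.1  0.7 -1.8]
  turn deg [-0.02 -0.02 -0.08]  then shift mm [-0.3  1.2  5.4]
```

>>> {"op": "play_rows", "data": {"motion": [[[1,0,0.001,0.002,0,0,0],[1,0,0,0.0015,0,0,0],[1,0,0,0.001,0,0,0],[1,0,0,0.0005,0,0,0],[1,0,0,0,0,0,0],[1,0,0,0,0,0,0],[1,0,0,0,0,0,0],[1,0,0,0,0,0,0],[1,0,0,0,0,0,0],[1,0,0,0,0,0,0]]]}}

```text
t: 30.45
position: [460.2, -402.8, 94.0]
orientation: [0.034, 0.999, -0.0, -0.0]
ft_force: [0.4, -0.2, 0.9]
grip_width: 41.5
```

Run:
```python
from h import *
plan(460.5,-402.7,94,86.2)
for i in range(3): plan(460.5,-402.7,94,86.2)
```

```text
t 30.45 pos [ 460.2 -402.8   94. ] jaw 86.1 j6 -2.31 w 41.5 F [ 0.4 -0.2  0.9]
  turn deg [-0.01 -0.02 -0.09]  then shift mm [-0.3  0.2  0. ]
t 30.45 pos [ 460.2 -402.8   94. ] jaw 86.1 j6 -2.31 w 41.5 F [ 0.4 -0.2  0.9]
  turn deg [-0.01 -0.02 -0.09]  then shift mm [-0.3  0.2  0. ]
t 30.45 pos [ 460.2 -402.8   94. ] jaw 86.1 j6 -2.31 w 41.5 F [ 0.4 -0.2  0.9]
  turn deg [-0.01 -0.02 -0.09]  then shift mm [-0.3  0.2  0. ]
t 30.45 pos [ 460.2 -402.8   94. ] jaw 86.1 j6 -2.31 w 41.5 F [ 0.4 -0.2  0.9]
  turn deg [-0.01 -0.02 -0.09]  then shift mm [-0.3  0.2  0. ]
```

>>> {"op": "play_rows", "data": {"motion": [[[0.05,0,0,0,0,0,0],[0,0,0,0,0,0,0],[-0.1,0,0,0,0,0,0],[-0.15,0,0,0,0,0,0],[-0.15,0,0,0,0,0,0],[-0.15,0,0,-0.005,0,0,0],[-0.15,0,0,-0.015,0,0,0],[-0.15,0,0,-0.035,0,0,0],[-0.2,0,0,-0.045,0,0,0],[-0.4,0,0,-0.045,0,0,0]]]}}

```text
t: 31.7
position: [458.7, -401.4, 242.1]
orientation: [0.034, 0.999, 0.002, -0.002]
ft_force: [-0.5, -0.2, 0.4]
grip_width: 62.0
```

Run:
```python
from h import *
plan(500,-75,240,24)
im,c=snap('wrist','w7.png'); im,c=snap('top','t2.png')
```

```text
t 31.70 pos [ 458.7 -401.4  242.1] jaw 86.1 j6 -2.31 w 62.0 F [-0.5 -0.2  0.4]
  turn deg [ 5.000e-02 -3.900e-01  6.211e+01]  then shift mm [281.4 170.4   2.1]
```

View pics/w7.png

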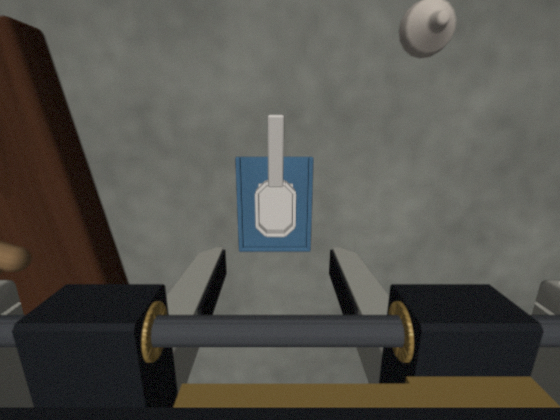

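The spoon lies on the rest, its bowl at (275,208) near the rest's centre (274.5,204), and the handle runs out over the open end. Next are the chopstick rests.

>>> {"op": "play_rows", "data": {"motion": [[[-0.4,-0.003,0.05,0,0,-0.4,0],[-0.4,-0.003,0.056,0,0,0,0],[-0.4,-0.003,0.056,0,0,0,0],[-0.4,-0.003,0.056,0,0,0,0],[-0.4,-0.003,0.056,0,0,0,0],[-0.4,-0.003,0.05,0,0,0,0],[-0.4,0,0,0,0,0,10.5],[-0.4,0,0,0,0,0,10.5],[-0.4,0,0,0,0,0,10.5],[-0.4,0,0,0,0,0,10.5]]]}}

```text
t: 33.05
position: [502.6, -71.6, 255.0]
orientation: [0.399, 0.917, 0.0, 0.012]
ft_force: [-0.3, -0.3, 0.2]
grip_width: 64.9
```

>>> {"op": "play_rows", "data": {"motion": [[[-0.4,0,0,0,0,0,10.2],[-0.4,0,0,0,0,0,10.2],[-0.4,0,0,0,0,0,0],[-0.4,0,0,0,0,0,0],[-0.4,0,0,0,0,0,0],[-0.4,0,0,0,0,0,0],[-0.4,0,0,0,0,0,0],[-0.4,0,0,0,0,0,0],[-0.4,0,0,0,0,0,0],[-0.4,0,0,0,0,0,0]]]}}

```text
t: 34.3
position: [502.4, -71.5, 257.1]
orientation: [0.556, 0.831, 0.003, 0.013]
ft_force: [0.7, 0.9, -0.0]
grip_width: 65.2
```

```bash
cat >> h.py <<'E'
def bar(im,c,xy,z=15):
    p=proj(c,(*xy,z))[0]; m=((im.min(2)>145)*255).astype(np.uint8); m=cv2.morphologyEx(m,cv2.MORPH_CLOSE,np.ones((5,5)))
    k=[q for q in cv2.findContours(m,cv2.RETR_EXTERNAL,cv2.CHAIN_APPROX_NONE)[0] if cv2.contourArea(q)>100]
    k=min(k,key=lambda q:np.linalg.norm(np.array(cv2.minAreaRect(q)[0])-p))
    P=onz(c,k[:,0],z)[:,:2].astype(np.float32); r=cv2.minAreaRect(P); b=cv2.boxPoints(r); e=sorted([b[1]-b[0],b[2]-b[1]],key=lambda v:-np.linalg.norm(v))
    print('bar px',p.round(0),'ctr',np.round(r[0],1),'size',np.round(r[1],1),'jaw',round((np.degrees(np.arctan2(e[0][1],e[0][0]))-90+90)%180-90,1))
E
python3 - <<'E'
from h import *
plan(463.2,-7.9,86.5,23.8)
im,c=snap('wrist','w8.png'); bar(im,c,(463.2,-7.9)); bar(im,c,(625.5,197.8))
E
```

```text
t 34.30 pos [502.4 -71.5 257.1] jaw 22.5 j6 -0.63 w 65.2 F [ 0.7  0.9 -0. ]
  turn deg [ 1.05  1.07 -1.32]  then shift mm [ 74.  -10.3 170.6]
bar px [260. 122.] ctr [462.8  -9.2] size [15.6 53.5] jaw 22.7
bar px [512. -27.] ctr [462.8  -9.2] size [15.6 53.5] jaw 22.7
```

>>> {"op": "play_rows", "data": {"motion": [[[-0.4,0.02,-0.003,0,1,1.1,-0.7],[-0.4,0.03,-0.004,0.02,0,0,0],[-0.4,0.02,-0.003,0.03,0,0,0],[-0.4,0.003,-0.001,0.04,0,0,0],[-0.4,0,0,0.04,0,0,0],[-0.4,0,0,0.02,0,0,0],[-0.4,0,0,0,0,0,0],[-0.4,0,0,0,0,0,0],[-0.4,0,0,0,0,0,0],[-0.4,0,0,0,0,0,0]]]}}

```text
t: 35.6
position: [460.3, 0.1, 106.8]
orientation: [0.548, 0.836, 0.002, -0.002]
ft_force: [-0.4, -0.3, 0.3]
grip_width: 65.0
```

Run:
```python
from h import *
plan(463,-8.7,86.5,23.2)
```

```text
t 35.60 pos [4.603e+02 1.000e-01 1.068e+02] jaw 23.5 j6 -0.53 w 65.0 F [-0.4 -0.3  0.3]
  turn deg [ 0.01 -0.31  0.31]  then shift mm [-9.1 -0.9 20.3]
```

>>> {"op": "play_rows", "data": {"motion": [[[-0.4,-0.009,-0.001,0.01,0,-0.3,0.3],[-0.4,0,0,0.007,0,0,0],[-0.4,0,0,0.003,0,0,0],[-0.4,0,0,0,0,0,0],[0,0,0,0,0,0,0],[0.4,0,0,0,0,0,0],[1,0,0,0,0,0,0],[1,0,0,0,0,0,0],[1,0,0,0,0,0,0],[1,0,0,0,0,0,0]]], "force": 10}}

```text
t: 36.85
position: [463.8, -9.4, 86.3]
orientation: [0.551, 0.835, 0.0, 0.001]
ft_force: [0.0, -0.0, -0.1]
grip_width: 17.0
```

Run:
```python
from h import *
plan(463,-8.7,86.5,23.2)
plan(652.3,-37.2,170,-12.6)
```

```text
t 36.85 pos [463.8  -9.4  86.3] jaw 23.2 j6 -0.54 w 17.0 F [ 0.  -0.  -0.1]
  turn deg [ 0.09  0.06 -0.04]  then shift mm [ 1.  -0.4 -0.2]
t 36.85 pos [463.8  -9.4  86.3] jaw 23.2 j6 -0.54 w 17.0 F [ 0.  -0.  -0.1]
  turn deg [1.100e-01 3.000e-02 3.576e+01]  then shift mm [ 14.  190.  -83.7]
```

>>> {"op": "play_rows", "data": {"motion": [[[1,0,0,-0.015,0,0,0],[1,0,0,-0.03,0,0,0],[1,0,0,-0.035,0,0,0],[1,0,0,0,0,0,9],[1,0,0,0,0,0,9],[1,0,0,0,0,0,9],[1,0,0,0,0,0,8.8],[1,0.005,0.05,0,0,0,0],[1,0.005,0.05,0,0,0,0],[1,0.003,0.04,0,0,0,0]]]}}

```text
t: 38.1
position: [605.0, -30.1, 180.2]
orientation: [0.787, 0.617, 0.003, 0.003]
ft_force: [-0.0, -0.6, 0.9]
grip_width: 17.0
```

Run:
```python
from h import *
plan(652.3,-37.2,120,-12.6)
im,c=snap('wrist','w9.png')
m=cv2.cvtColor(im,cv2.COLOR_BGR2HSV); m=((m[...,0]<20)&(m[...,1]>110)).astype(np.uint8)*255
print(proj(c,[(660.8,1.2,12)]))
for k in cv2.findContours(m,cv2.RETR_EXTERNAL,cv2.CHAIN_APPROX_NONE)[0]:
    if cv2.contourArea(k)>5000: print(cv2.minAreaRect(onz(c,k[:,0],12)[:,:2].astype(np.float32)),cv2.boundingRect(k))
```

```text
t 38.10 pos [605.  -30.1 180.2] jaw -13.8 j6 0.11 w 17.0 F [-0.  -0.6  0.9]
  turn deg [ 0.47 -0.05 -1.22]  then shift mm [ 3.4 47.7 60.2]
[[330.94332325 167.2179991 ]]
((662.624267578125, -1.0198593139648438), (159.13333129882812, 97.83092498779297), 77.4633560180664) (272, 62, 130, 197)
```

>>> {"op": "play_rows", "data": {"motion": [[[1,0.002,0.025,0,0.4,0,-1.2],[1,0.0025,0.024,0.02,0,0,0],[1,0,0,0.025,0,0,0],[1,0,0,0.015,0,0,0],[1,0,0,0,0,0,0],[1,0,0,0,0,0,0],[1,0,0,0,0,0,0],[1,0,0,0,0,0,0],[1,0,0,0,0,0,0],[1,0,0,0,0,0,0]]]}}

```text
t: 39.4
position: [662.3, -38.6, 127.6]
orientation: [0.781, 0.625, 0.004, 0.004]
ft_force: [0.4, -0.7, -0.6]
grip_width: 17.0
```

Run:
```python
from h import *
plan(653.2,-38,91.3,-12.6)
```

```text
t 39.40 pos [662.3 -38.6 127.6] jaw -12.6 j6 0.08 w 17.0 F [ 0.4 -0.7 -0.6]
  turn deg [ 0.65 -0.09 -0.02]  then shift mm [-1.4 -9.  36.3]
```

>>> {"op": "play_rows", "data": {"motion": [[[1,-0.0014,-0.009,0.012,0.6,-0.1,0],[1,0,0,0.009,0,0,0],[1,0,0,0.006,0,0,0],[1,0,0,0.003,0,0,0],[1,0,0,0,0,0,0],[1,0,0,0,0,0,0],[1,0,0,0,0,0,0],[1,0,0,0,0,0,0],[1,0,0,0,0,0,0],[1,0,0,0,0,0,0]]]}}

```text
t: 40.65
position: [652.6, -38.0, 95.2]
orientation: [0.781, 0.625, -0.0, 0.0]
ft_force: [-0.3, 0.5, 0.5]
grip_width: 16.6
```

Run:
```python
from h import *
plan(653.2,-38,91.3,-12.6)
```

```text
t 40.65 pos [652.6 -38.   95.2] jaw -12.6 j6 0.08 w 16.6 F [-0.3  0.5  0.5]
  turn deg [-0.    0.01 -0.03]  then shift mm [0.2 0.5 3.9]
```

>>> {"op": "play_rows", "data": {"motion": [[[1,0,0.0005,0.0015,0,0,0],[1,0,0,0.001,0,0,0],[1,0,0,0.001,0,0,0],[1,0,0,0.0003,0,0,0],[1,0,0,0,0,0,0],[1,0,0,0,0,0,0],[1,0,0,0,0,0,0],[0.55,0,0,0,0,0,0],[0.4,0,0,0,0,0,0],[0.3,0,0,0,0,0,0]]]}}

```text
t: 41.9
position: [653.2, -38.1, 91.3]
orientation: [0.781, 0.625, -0.0, 0.0]
ft_force: [-1.3, -0.4, 0.3]
grip_width: 31.3
```

Run:
```python
from h import *
plan(653.2,-38,91.3,-12.6)
plan(650,125,230,-8)
```

```text
t 41.90 pos [653.2 -38.1  91.3] jaw -12.6 j6 0.08 w 31.3 F [-1.3 -0.4  0.3]
  turn deg [ 0.01  0.01 -0.02]  then shift mm [ 0.1 -0.1 -0. ]
t 41.90 pos [653.2 -38.1  91.3] jaw -12.6 j6 0.08 w 31.3 F [-1.3 -0.4  0.3]
  turn deg [ 0.01  0.01 -4.62]  then shift mm [ 161.1  -25.9 -138.7]
```

>>> {"op": "play_rows", "data": {"motion": [[[0.3,0,0,-0.008,0,0,0],[0.3,0,0,-0.025,0,0,0],[0.2,0,0,-0.04,0,0,0],[0,0,0,-0.04,0,0,-5],[-0.4,0.04,-0.007,-0.02,0,0,0],[-0.4,0.045,-0.007,0,0,0,0],[-0.4,0.045,-0.007,0,0,0,0],[-0.4,0.025,-0.004,0,0,0,0],[-0.4,0,0,0,0,0,0],[-0.4,0,0,0,0,0,0]]]}}

```text
t: 43.15
position: [649.6, 122.1, 235.5]
orientation: [0.752, 0.659, 0.003, 0.002]
ft_force: [0.3, -0.0, -1.0]
grip_width: 64.5
```

Run:
```python
from h import *
im,c=snap('wrist','w10.png'); bar(im,c,(625.5,197.8))
plan(625.5,197.8,86.5,-6.4)
im,c=snap('top','t3.png'); bar(im,c,(653,-38),20)
```

```text
bar px [239. 130.] ctr [625.8 196.1] size [53.6 16.1] jaw -6.9
t 43.20 pos [649.7 121.9 235.5] jaw -7.6 j6 0.24 w 65.1 F [ 0.3 -1.4  0.6]
  turn deg [ 0.37 -0.08 -1.18]  then shift mm [ 72.7 -32.5 149. ]
bar px [296. 150.] ctr [654.  -36.3] size [53.6 19. ] jaw -12.5
```

>>> {"op": "play_rows", "data": {"motion": [[[-0.4,0.03,-0.014,0,0.4,0,-0.9],[-0.4,0.03,-0.014,0.02,0,0,0],[-0.4,0.0115,-0.004,0.03,0,0,0],[-0.4,0,0,0.04,0,0,0],[-0.4,0,0,0.035,0,0,0],[-0.4,0,0,0.01,0,0,0],[-0.4,0,0,0,0,0,0],[-0.4,0,0,0,0,0,0],[-0.4,0,0,0,0,0,0],[-0.4,0,0,0,0,0,0]]]}}

```text
t: 44.5
position: [632.1, 190.3, 103.8]
orientation: [0.751, 0.66, 0.004, 0.002]
ft_force: [-0.9, -0.8, 0.3]
grip_width: 64.7
```

Run:
```python
from h import *
plan(625.8,196.8,86.5,-6.7)
```

```text
t 44.50 pos [632.1 190.3 103.8] jaw -7.4 j6 0.34 w 64.7 F [-0.9 -0.8  0.3]
  turn deg [ 0.48 -0.18 -0.66]  then shift mm [ 5.7 -7.  17.3]
```

>>> {"op": "play_rows", "data": {"motion": [[[-0.4,0.0057,-0.007,0.007,0.5,-0.2,-0.7],[-0.4,0,0,0.007,0,0,0],[-0.4,0,0,0.003,0,0,0],[-0.4,0,0,0,0,0,0],[0,0,0,0,0,0,0],[0.4,0,0,0,0,0,0],[1,0,0,0,0,0,0],[1,0,0,0,0,0,0],[1,0,0,0,0,0,0],[1,0,0,0,0,0,0]]], "force": 10}}

```text
t: 45.75
position: [625.8, 197.7, 86.4]
orientation: [0.747, 0.665, 0.0, 0.0]
ft_force: [0.1, -0.6, -0.5]
grip_width: 17.1
```

Run:
```python
from h import *
plan(625.8,196.8,86.5,-6.7)
plan(670.2,38,150,-12.6)
```

```text
t 45.75 pos [625.8 197.7  86.4] jaw -6.6 j6 0.34 w 17.1 F [ 0.1 -0.6 -0.5]
  turn deg [0.02 0.   0.12]  then shift mm [-0.9  0.1 -0.1]
t 45.75 pos [625.8 197.7  86.4] jaw -6.6 j6 0.34 w 17.1 F [ 0.1 -0.6 -0.5]
  turn deg [0.02 0.   6.02]  then shift mm [-146.2   78.1  -63.6]
```

>>> {"op": "play_rows", "data": {"motion": [[[1,0,0,-0.015,0,0,0],[1,0,0,-0.03,0,0,0],[1,0,0,-0.02,0,0,6],[1,-0.03,0.016,0,0,0,0],[1,-0.045,0.024,0,0,0,0],[1,-0.045,0.024,0,0,0,0],[1,-0.02,0.011,0,0,0,0],[1,0,0,0,0,0,0],[1,0,0,0,0,0,0],[1,0,0,0,0,0,0]]]}}

```text
t: 47.0
position: [670.8, 44.6, 163.2]
orientation: [0.78, 0.626, 0.004, 0.002]
ft_force: [0.4, 0.8, -0.9]
grip_width: 16.7
```

Run:
```python
from h import *
plan(670.2,38,91.4,-12.6)
```

```text
t 47.00 pos [670.8  44.6 163.2] jaw -12.6 j6 0.21 w 16.7 F [ 0.4  0.8 -0.9]
  turn deg [ 0.42 -0.2   0.05]  then shift mm [-6.6  0.8 71.8]
```

>>> {"op": "play_rows", "data": {"motion": [[[1,-0.0066,0.0008,0.02,0.4,-0.2,0],[1,0,0,0.025,0,0,0],[1,0,0,0.01,0,0,0],[1,0,0,0.005,0,0,0],[1,0,0,0,0,0,0],[1,0,0,0,0,0,0],[1,0,0,0,0,0,0],[1,0,0,0,0,0,0],[1,0,0,0,0,0,0],[1,0,0,0,0,0,0]]]}}

```text
t: 48.25
position: [670.1, 40.4, 100.6]
orientation: [0.779, 0.627, 0.0, 0.0]
ft_force: [0.7, -0.1, -0.0]
grip_width: 16.5
```

Run:
```python
from h import *
plan(670.2,38,91.4,-12.6)
```

```text
t 48.25 pos [670.1  40.4 100.6] jaw -12.3 j6 0.20 w 16.5 F [ 0.7 -0.1 -0. ]
  turn deg [0.03 0.01 0.29]  then shift mm [-2.3  0.6  9.2]
```

>>> {"op": "play_rows", "data": {"motion": [[[1,-0.002,0.0005,0.003,0,0,0.3],[1,0,0,0.003,0,0,0],[1,0,0,0.002,0,0,0],[1,0,0,0.001,0,0,0],[1,0,0,0,0,0,0],[1,0,0,0,0,0,0],[1,0,0,0,0,0,0],[1,0,0,0,0,0,0],[1,0,0,0,0,0,0],[1,0,0,0,0,0,0]]]}}

```text
t: 49.5
position: [670.1, 38.1, 91.3]
orientation: [0.781, 0.625, -0.0, 0.0]
ft_force: [0.5, -0.1, 1.0]
grip_width: 16.6
```

Run:
```python
from h import *
plan(670.2,38,91.4,-12.6)
```

```text
t 49.50 pos [670.1  38.1  91.3] jaw -12.6 j6 0.20 w 16.6 F [ 0.5 -0.1  1. ]
  turn deg [ 0.01  0.02 -0.03]  then shift mm [-0.1  0.1 -0.1]
```

>>> {"op": "play_rows", "data": {"motion": [[[0.55,0,0,0,0,0,0],[0.4,0,0,0,0,0,0],[0.3,0,0,0,0,0,0],[0.3,0,0,0,0,0,0],[0.3,0,0,-0.008,0,0,0],[0.3,0,0,-0.025,0,0,0],[0.3,0,0,-0.045,0,0,0],[0.3,0,0,-0.05,0,0,0],[0.3,0,0,-0.05,0,0,0],[0.3,0,0,-0.03,0,0,0]]]}}

```text
t: 50.75
position: [668.4, 38.3, 304.1]
orientation: [0.781, 0.625, -0.002, -0.002]
ft_force: [-0.2, 0.7, -0.5]
grip_width: 32.4
```

>>> {"op": "play_rows", "data": {"motion": [[[0.3,0,-0.05,0,0,0,0],[0.3,0,-0.05,0,0,0,0],[0.3,0,-0.05,0,0,0,0],[0.3,0,-0.05,0,0,0,0],[0.3,0,-0.03,0,0,0,0],[0.3,0,0,0,0,0,0],[0.3,0,0,0,0,0,0],[0.3,0,0,0,0,0,0],[0.3,0,0,0,0,0,0],[0.3,0,0,0,0,0,0]]]}}

```text
t: 52.0
position: [442.3, 89.0, 313.0]
orientation: [0.781, 0.624, 0.004, 0.003]
ft_force: [1.1, 0.8, -0.1]
grip_width: 32.6
```

Run:
```python
from h import *
s=robot.get_state(); print(s['t'],s['position'],s['qd'].round(3))
im,c=snap('top','t9.png'); sd,cs=snap('side','s9.png')
up=lambda a:cv2.resize(a,(400,300),interpolation=cv2.INTER_CUBIC)
V=np.vstack([np.hstack([up(im[190:295,55:195]),up(im[105:210,215:355])]),np.hstack([up(im[180:285,390:530]),up(sd[300:420,180:340])])])
cv2.imwrite('pics/fin.png',V)
print(rim(im,c,proj(c,(442,376,45))[0],45)); bar(im,c,(670,38),20); bar(im,c,(653,-38),20)
```

```text
52.0 [442.29086252  89.04141994 313.01486128] [-0.005  0.01  -0.005 -0.001 -0.001 -0.001]
(array([ 433.1, -393.1,  119.8]), array([ 438.8, -391.6]), array([ 43.7, 131.4]))
bar px [262. 143.] ctr [670.3  37.5] size [53.8 18.7] jaw -13.2
bar px [296. 150.] ctr [653.7 -36.2] size [53.6 18.5] jaw -12.5
```

View pics/fin.png

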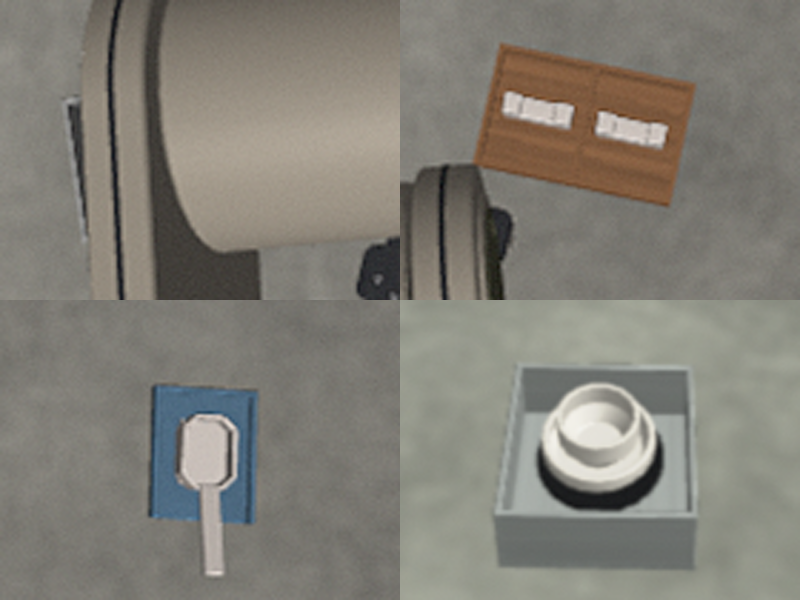

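View pics/t9.png

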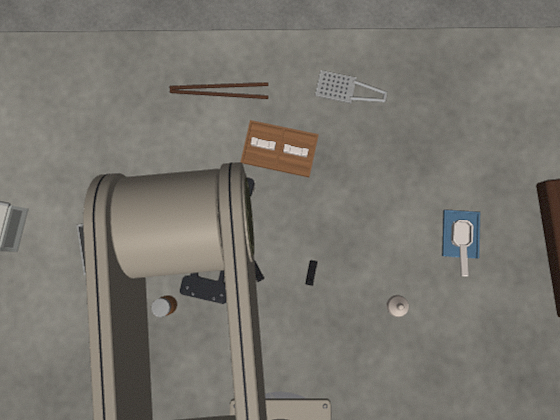

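The fresh side view shows the cup standing upright in the dish on the sunken platform. In the top view each tray bay holds one rest, at about (263,144) and (296,151). The spoon is on the blue rest at (462,235) with its handle out over the open end, and the jar is still at (163,307).

```bash
python3 -c "
from h import *
print(workorder.hand_in(), robot.get_state()['t'])"
```

```text
the job is handed in; nothing more can be done
the job is handed in; nothing more can be done
```

The job is done and handed in at about 52 s on the robot's clock, in the order asked: dish, cup, spoon, then one chopstick rest per tray bay.

- **Dish and cup:** before the cup went in, the dish sat within about 0.5 mm of the platform's measured centre. The final side view shows the cup upright inside it on the sunken platform. The arm hid the dispenser from the top camera at the end, so the final top-view measurement of the dish failed (it picked up another object). For the finished stack I relied on the side picture and the wrist force, which read near zero when each piece was set down.
- **Spoon:** it lies on the blue rest with the bowl within a few mm of the middle and the handle out over the open end.
- **Chopstick rests:** each lies flat within about 2 mm of its bay's centre. The wrist and top cameras disagreed by about 2 mm on the tray and on the spoon rest, so I aimed between their readings.
- **Left alone:** the pepper jar is standing at the same image position as at the start. I never gripped the black look-alike bars; one was in plain view at the end, and the arm covered most of the other.

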